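# Snap the cap onto a tray stud with the bench press

### The job

A snap cap sits loose on the stud of the grey tray with the upright grip. Slide the tray along the counter, without lifting it, until the middle of the cap is right under the nose of the bench press; then push the press's knob down through the click of the cap and on, firmly, until the knob is at its stop, and finish while still holding the knob down there. Leave the jug, the round tin and the spatula where they are.

Things in the scene. Friction and masses are not known exactly. Their poses are not given: they have to be found in the camera images.
- tray: Loose grey plastic tray, 130 (its x) x 230 (its y) mm, walls 45 mm high, 0.3 to 0.65 kg, small steel nozzles in its middle. Origin: centre of its underside, z up. Upright grip: grey slab 14 mm thick (tray x), 46 mm long (tray y), centre at tray (0, +82 mm), top 85 mm above the counter, free all round above the walls. The stud with the snap cap is at tray (0, -85 mm), the other end.
- cap_top (a point): Centre of the flat top of the snap cap, marked by a small pip inside a fine ring. The cap is a round white button 34 mm across and 16 mm high on the tray's stud; it cannot come off. Its top is 58 mm above the counter when loose, 50 mm when home.
- snap_cap (a joint): How far the cap is pushed down its stud, in m: 0 loose, as it starts; 0.008 fully home. Its sprung detent resists with up to about 8.5 N within the first 1 to 2 mm, then gives way with a click (the force drops), pulls the cap home and keeps it there.
- press: White steel bench hand press, fixed to the counter. Origin: on the counter right under its nose, z up. Its column (46 x 45 mm, centre at press (0, -125 mm)) and base (150 x 90 x 14 mm, centre at (0, -145 mm)) stand on its -y side; its head reaches over the origin, 105 to 145 mm above the counter. Below the nose is only the bare counter, open on three sides.
- press_knob: Black round palm knob of the press, 50 mm across and 22 mm thick, above the head. Origin: centre of its underside, 172 mm above the counter when up. It goes straight down 27 mm to a hard stop and springs back up when let go. About 1 N starts it, rising by 0.1 N per mm, plus what the nose meets.
- knob_top (a point): Centre of the flat top of the knob, where it is pushed; 194 mm above the counter when up, 167 mm at the stop.
- press_nose: Steel pin, 16 mm across, hanging below the press's head; goes down with the knob and is sprung in it. It meets the loose cap after 12 mm of knob travel, then gives 1 mm for each 1.8 N. The cap clicks at about 18 mm of knob travel with about 11 N on the knob; then the push drops to about 2 N and rises again to about 16 N just before the stop.
- nose_tip (a point): Centre of the flat lower end of the nose; 70 mm above the counter when up.
- jug: Glass measuring jug, 94 mm across and 120 mm high, with a handle; stands to one side. Origin: centre of its underside. Leave alone.
- nozzle_tin: Round stainless tin with a lid, 104 mm across and 78 mm high. Origin: centre of its underside. Leave alone.
- spatula: Spatula lying flat, red blade and wooden handle, 255 x 50 x 9 mm. Origin: on the counter below its handle, 150 mm from the blade's end. Leave alone.

How it is judged:
By the outcome, as a careful person would: the job done as asked, in the order asked, and still so for the second after the job is handed in, while the arm keeps its last pose, push and grip.
It also fails if it takes over 58 s, if anything falls off the work surface, if the arm or the gripper's body presses on something with over 40 N, if the wrist force passes 120 N, or if a joint passes its speed limit or range.

### The arm

A 7-joint arm with a two-finger parallel gripper is mounted at the origin on the work surface. World frame = base frame: x ahead of the robot, y to its left, z up, the work surface at z = 0. Lengths are in m, angles in rad, forces in N, time in s.
With the tool pointing down it reaches from about 0.35 to 0.9 m from the base axis. Payload 8.1 kg.
Tool frame: the origin (TCP) lies at the very end of the fingers, on their centre line; the grasp point (between the pads) lies 19 mm behind it; z points along the fingers, y is the direction in which the jaws open and shut (so a half turn about z gives the same grasp; the last joint's range is limited). The gripper opens to 85 mm and grips with 20 to 120 N. Pads are 22 mm wide; open, the fingers measure 114 mm over their backs; the gripper's body (76 mm by 85 mm) begins 54 mm behind the grasp point. The pads swing forward as they close: fully open they stand 13 mm farther back than shut.
Start: joints at [-1.367, 0.434, 0.025, 1.573, -0.012, 1.134, -0.075], TCP at [0.189, 0.596, 0.231] pointing down, gripper open.
Joint ranges: [-2.62, 2.62], [-0.44, 2.09], [-1.27, 1.32], [0.08, 2.57], [-1.32, 4.46], [0.12, 2], [-2.74, 2.74]. Speed limits (rad/s): [2.22, 2.22, 3.01, 3.01, 3.14, 3.14, 3.14].

### API

Orientations are given as [roll, pitch, yaw] about the fixed x, y, z axes, in that order (R = Rz(yaw) Ry(pitch) Rx(roll)).
In Python, from cell import robot, imaging gives the robot as it stands. The module is installed in compiled form; this text tells all that it offers.
- The arm moves only by the tool carry_out, never from a script. Its argument "deltas" is a list of rows, each a list of 6 numbers: the shift along the world's x, y, z in m, then the turn, a rotation vector about the world's x, y, z in degrees. A call has 1 to 5 rows; each row is the pose to reach, as a shift and turn from the pose commanded when the call began; what a row does not reach only later rows make up. A row lasts 1/10 s, in which the tool goes at most 50 mm and 8.59 degrees, less where a joint would pass 70% of its speed; a pose out of reach is approached as far as the arm can. A call with a gripper value outside its range is refused whole. "fingers" is the closure in counts, from 0 (fully open) to 255 (shut), set as the call begins (left out, the last holds). The fingers move at their own pace and stop on an object; the grip force is fixed at half the most. Time passes only in rows, so rows that repeat a pose let the fingers close. It gives the time, the measured TCP pose, the force and the opening at its end, in the units of the state.
- robot.read_state(): the state, without advancing time (a new reading comes with each control period).
- imaging.camera(name): name is "scene" or "top" or "wrist"; returns a dict with "image" (420x560x3 uint8, red, green, blue), "fx", "fy", "cx", "cy" (pixels), "R" (3x3) and "t" (3): a world point X has camera coordinates R X + t. Camera axes: x right, y down, z forward; pixel columns grow to the right and rows downward; lengths in m; the calibration is good to about 2 mm. A picture is of the moment at which its call begins. There is no depth.
- robot.close_job(): hands the job in, once; it reports no verdict.
The state is a dict: "clock": time; "qpos": joint angles; "dq": joint speeds; "joint_torque": joint torques, N m; "tool_pos": TCP position; "tool_rot": TCP orientation; "ft_force": force on the tool from outside, world axes, zero at the start; "wrist_torque": the same for the moment, N m; "width": opening from 0.0 (shut) to 1.0 (fully open).
Only numpy, scipy, OpenCV 4.12 (cv2) and the standard library are available. Lean on these libraries where they do the work, as an engineer would, in place of code of your own. Each camera call takes 0.05 s, during which the arm holds its last target.

## Working session

There is one attempt and no reset: what is moved stays moved. The work goes in short steps, Python scripts to look and compute and a tool call to move; the robot and the scene stay as the last step left them, time stands still between calls to the robot, and variables do not carry over. Pictures are saved under pics/ and viewed, and the job is handed in when it is done.

Besides the shell and the picture viewer there is one more tool, called after "Call:" as name(argument=value, ...) on one line, values as JSON. carry_out: Moves the arm, as the interface text tells. Its arguments: {"type":"object","properties":{"deltas":{"type":"array","items":{"type":"array","items":{"type":"number"}}},"fingers":{"type":"number"}},"required":["deltas"]}

```bash
mkdir -p pics
cat > h.py <<'E'
import numpy as np, cv2
from cell import robot, imaging
def snap(n,fn):
    c=imaging.camera(n); cv2.imwrite('pics/'+fn,c['image'][:,:,::-1]); 
    c={k:(np.array(v)) for k,v in c.items()}; np.savez('pics/'+fn+'.npz',**c); return c
def load(fn): return dict(np.load('pics/'+fn+'.npz'))
def px2w(c,u,v,z):
    d=c['R'].T@np.array([(u-c['cx'])/c['fx'],(v-c['cy'])/c['fy'],1]); o=-c['R'].T@c['t']
    return o+d*(z-o[2])/d[2]
def w2px(c,X):
    p=c['R']@np.array(X)+c['t']; return np.array([c['fx']*p[0]/p[2]+c['cx'],c['fy']*p[1]/p[2]+c['cy']])
E
python3 - <<'E'
from h import *
s=robot.read_state(); print(s)
for n in ['scene','top','wrist']:
    c=snap(n,n+'0.png'); print(n,c['fx'],-c['R'].T@c['t'],c['R'][2])
E
```

```text
{'clock': 0.0, 'qpos': array([-1.36661635,  0.43520731,  0.02500114,  1.57411132, -0.0116166 ,
        1.13400418, -0.07511691]), 'dq': array([ 0.0008448 , -0.00055664,  0.00068542,  0.00099881, -0.00070668,
       -0.00021093, -0.00144428]), 'joint_torque': array([ 9.57465727e-05, -6.70448256e+01,  1.02534145e+00, -3.16232264e+01,
        1.55902404e-02,  1.21229325e-02,  1.14447971e-05]), 'tool_pos': array([0.18865402, 0.59530822, 0.23053053]), 'tool_rot': array([-3.14001409e+00,  1.40285230e-04,  2.83469335e+00]), 'ft_force': array([-0.19812542, -0.14757711,  0.26165094]), 'wrist_torque': array([-0.00803272,  0.02990398, -0.0192455 ]), 'width': 0.9928289490374693}
scene 387.3430544190843 [ 0.96770849 -0.7724763   0.71824081] [-0.39555466  0.69926932 -0.59544852]
top 412.73110858795667 [ 0.38590657 -0.06548296  1.15849504] [ 0.19916253 -0.01383998 -0.97986874]
wrist 368.4997008580484 [0.12451925 0.61565558 0.37354903] [ 0.25282705 -0.08149715 -0.96407297]
```

View pics/scene0.png

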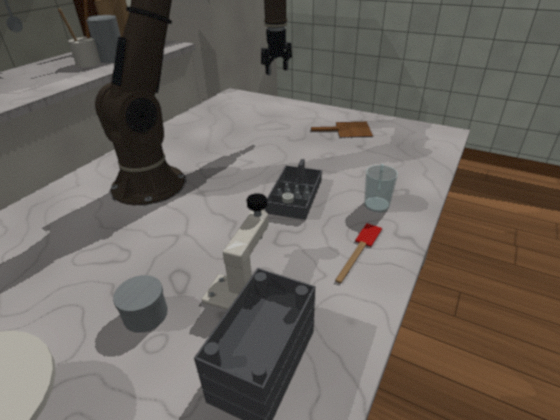

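View pics/top0.png

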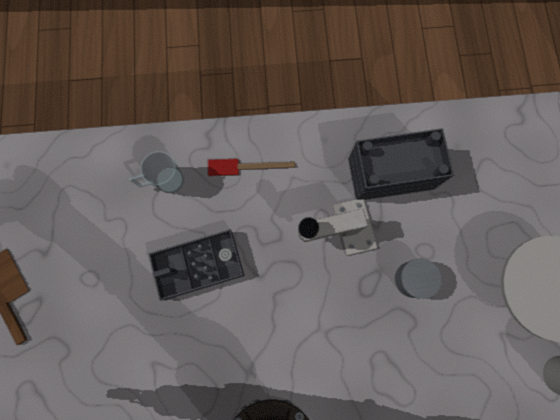

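View pics/wrist0.png

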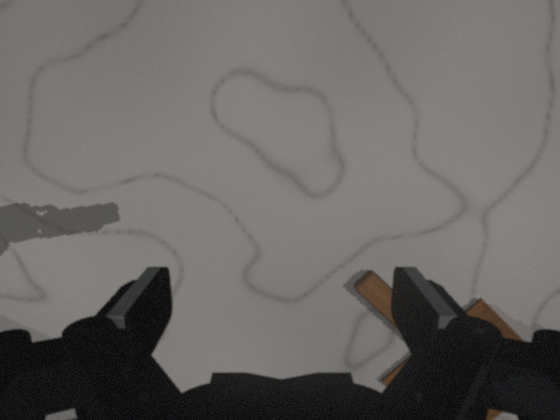

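Top view: tray around (197,265), with the cap near (225,255) and the grip near (167,272). The press knob is at (309,228). The jug is at (160,172), the tin at (420,278) and the spatula at (250,166).

Run:
```python
from h import *
a=cv2.imread('pics/top0.png'); 
b=cv2.resize(a[190:310,140:290],None,fx=5,fy=5,interpolation=3); cv2.imwrite('pics/t0a.png',cv2.convertScaleAbs(b,alpha=2.2))
b=cv2.resize(a[180:280,280:400],None,fx=6,fy=6,interpolation=3); cv2.imwrite('pics/t0b.png',cv2.convertScaleAbs(b,alpha=1.8))
a=cv2.imread('pics/scene0.png');b=cv2.resize(a[150:310,195:335],None,fx=3.7,fy=3.7,interpolation=3); cv2.imwrite('pics/s0a.png',cv2.convertScaleAbs(b,alpha=2))
c=load('top0.png')
print('cap',px2w(c,225,255,.058),'grip',px2w(c,168,272,.085),'knob',px2w(c,309,228,.194))
print(c['R'])
```

```text
cap [0.5044173  0.08196112 0.058     ] grip [0.46993923 0.22731621 0.085     ] knob [ 0.53703017 -0.13782268  0.194     ]
[[-0.08261559 -0.99657779 -0.00271599]
 [-0.97647783  0.08149335 -0.19962436]
 [ 0.19916253 -0.01383998 -0.97986874]]
```

View pics/t0a.png

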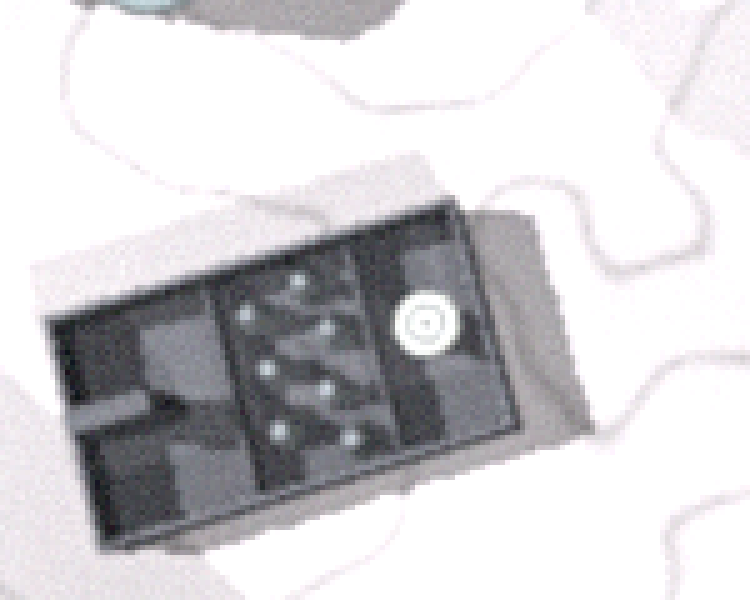

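View pics/t0b.png

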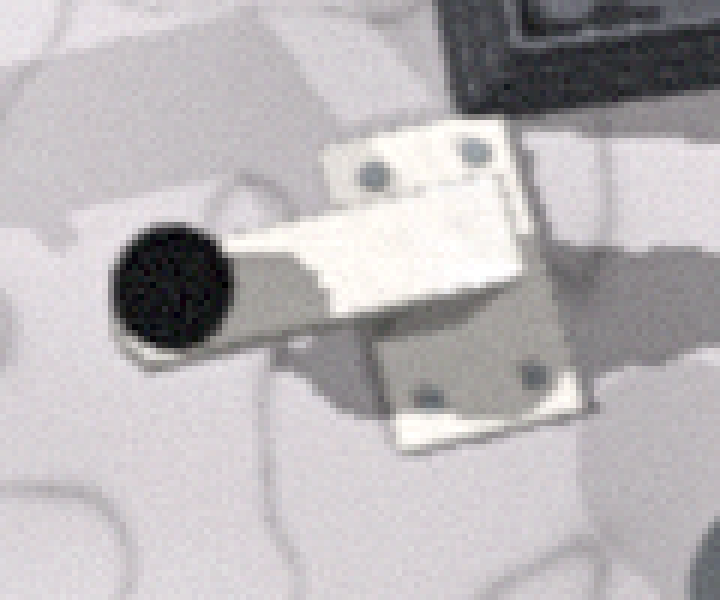

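View pics/s0a.png

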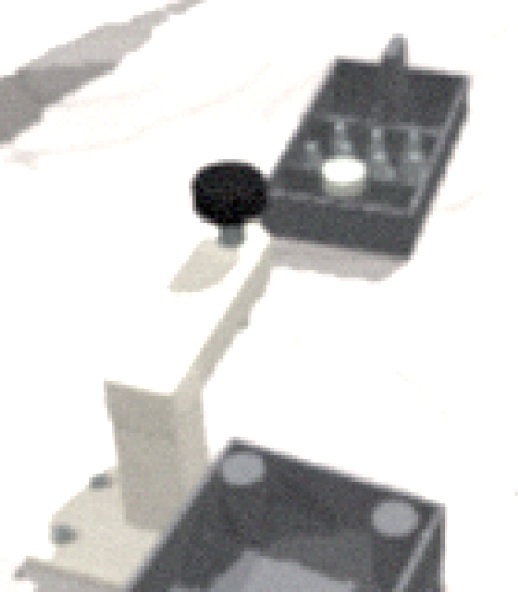

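Run:
```python
from h import *
c=load('top0.png')
f=lambda x,y,s,ox,oy:((x+.5)/s-.5+ox,(y+.5)/s-.5+oy)
P=lambda x,y,z:px2w(c,*f(x,y,5,140,190),z)
cap=P(427,323,.058); g=P(110,408,.085)
print(cap,g,np.linalg.norm((g-cap)[:2]),np.degrees(np.arctan2(*(g-cap)[1::-1])))
cs=[P(48,322,.045),P(455,202,.045),P(520,428,.045),P(103,548,.045)]
for p in cs: print(p)
cs=np.array(cs); print('centre',cs.mean(0),[np.linalg.norm(cs[i]-cs[i-1]) for i in range(4)])
d=(cs[0]+cs[3]-cs[1]-cs[2])[:2]; d/=np.linalg.norm(d); print('ty dir deg',np.degrees(np.arctan2(d[1],d[0])))
m=cs.mean(0)[:2]; print('pred cap',m-.085*d,'pred grip',m+.082*d)
Q=lambda x,y,z:px2w(c,*f(x,y,6,280,180),z)
k=Q(172,287,.194); print('knob',k)
b=[Q(322,150,.014),Q(508,118,.014),Q(582,405,.014),Q(400,452,.014)]
b=np.array(b); print(b,[np.linalg.norm(b[i]-b[i-1]) for i in range(4)],'base c',b.mean(0))
e=(k-b.mean(0))[:2]; print(np.linalg.norm(e),np.degrees(np.arctan2(e[1],e[0])))
# scene check
s=load('scene0.png')
G=lambda x,y,z:px2w(s,(x+.5)/3.7-.5+195,(y+.5)/3.7-.5+150,z)
print('scene knob',G(231,188,.194),'cap',G(344,167,.058),'pred nose px',w2px(s,[*k[:2],.07]))
```

```text
[0.50654576 0.08184436 0.058     ] [0.47335516 0.24373081 0.085     ] 0.1652538671135973 101.58644314554402
[0.52547297 0.28751884 0.045     ]
[0.57264447 0.06472993 0.045     ]
[0.44787465 0.03714516 0.045     ]
[0.40350567 0.26071466 0.045     ]
centre [0.48737444 0.16252715 0.045     ] [np.float64(0.1248778871414457), np.float64(0.2277280118672631), np.float64(0.12778274151439584), np.float64(0.22792966037720605)]
ty dir deg 101.58968485224766
pred cap [0.50445107 0.07926017] pred grip [0.47090051 0.24285528]
knob [ 0.5385683  -0.13618786  0.194     ]
[[ 0.62650475 -0.22632307  0.014     ]
 [ 0.63462292 -0.31586271  0.014     ]
 [ 0.49618478 -0.33336358  0.014     ]
 [ 0.48154632 -0.24691811  0.014     ]] [np.float64(0.14641414477382378), np.float64(0.0899069050391421), np.float64(0.13953994996133678), np.float64(0.08767612941319664)] base c [ 0.55971469 -0.28061687  0.014     ]
0.14596886241815607 98.32970494386164
scene knob [ 0.5461386  -0.14617709  0.194     ] cap [0.50398276 0.0839052  0.058     ] pred nose px [259.47831262 237.04848379]
```

Measurements agree: the cap to grip distance is 165 mm against 167, the base is 146 mm from the knob against 145, and the nose pixel prediction matches. I'm moving to above the grip.

Call:
carry_out(deltas=[[0.028,-0.035,0,0,0,-7],[0.056,-0.07,0,0,0,-14],[0.085,-0.105,0,0,0,-21],[0.113,-0.14,0,0,0,-28],[0.141,-0.175,0,0,0,-35]], fingers=70)

```text
clock: 0.65
tool_pos: [0.3306, 0.4192, 0.2312]
tool_rot: [-3.142, -0.0, 2.219]
ft_force: [0.2, 1.0, -0.2]
width: 0.725
```

Call:
carry_out(deltas=[[0.028,-0.035,0,0,0,-6],[0.056,-0.07,0,0,0,-12],[0.085,-0.105,0,0,0,-18],[0.113,-0.14,0,0,0,-24],[0.141,-0.175,0,0,0,-26]])

```text
clock: 1.15
tool_pos: [0.4715, 0.2443, 0.2313]
tool_rot: [3.142, -0.0, 1.766]
ft_force: [0.8, 0.8, -0.3]
width: 0.727
```

Run:
```python
from h import *
s=robot.read_state(); print(s['clock'],s['tool_pos'],s['tool_rot'],s['ft_force'],s['width'],s['qpos'])
snap('wrist','w1.png');
```

```text
1.15 [0.47152836 0.24428786 0.23134314] [ 3.14152150e+00 -1.29953231e-04  1.76637405e+00] [ 0.77500659  0.76562118 -0.29516461] 0.7274511340641637 [-0.88862348  0.28670447  0.39694665  1.82625318 -0.12626095  1.05318997
 -0.24802717]
```

View pics/w1.png

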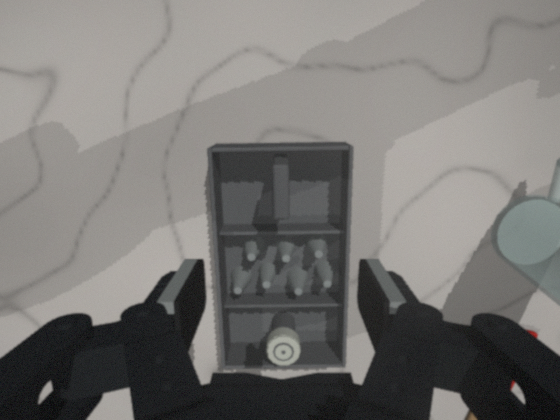

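Wrist view: the tray is upright in the frame, with the grip at about (281,187) and the cap pip at (283,351).

Run:
```python
from h import *
c=load('w1.png')
a=cv2.imread('pics/w1.png');cv2.imwrite('pics/w1z.png',cv2.convertScaleAbs(cv2.resize(a[130:390,190:370],None,fx=2.3,fy=2.3,interpolation=3)*1,alpha=2.5))
print('cam',-c['R'].T@c['t'])
cap=px2w(c,283,351,.058);print(cap)
for p in [(.4729,.2431,.085),(.50545,.0806,.058)]: print(w2px(c,p))
t=np.radians(11.6);
for dy in(-.023,.023):
  print(w2px(c,[.4729-np.sin(t)*dy,.2431+np.cos(t)*dy,.085]))
```

```text
cam [0.45791935 0.30961114 0.37428461]
[0.50529636 0.08264246 0.058     ]
[282.77999567 196.8577555 ]
[282.74962813 352.76348508]
[282.93460642 224.0930239 ]
[282.61891909 168.48350704]
```

View pics/w1z.png

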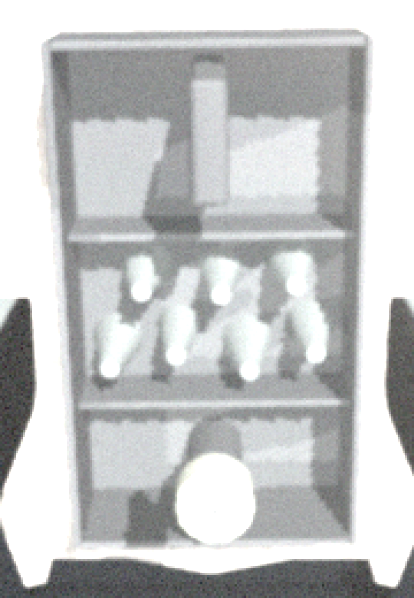

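Call:
carry_out(deltas=[[0,0.001,-0.04,0,0,0.4],[0,0.002,-0.08,0,0,0.4],[0,0.002,-0.12,0,0,0.4],[0,0.002,-0.155,0,0,0.4],[0,0.002,-0.175,0,0,0.4]])

```text
clock: 1.7
tool_pos: [0.4691, 0.2472, 0.0535]
tool_rot: [-3.138, 0.001, 1.777]
ft_force: [-0.9, 0.3, -0.3]
width: 0.728
```

Call:
carry_out(deltas=[[0,0,0,0,0,0],[0,0,0,0,0,0],[0,0,0,0,0,0],[0,0,0,0,0,0],[0,0,0,0,0,0]], fingers=255)

```text
clock: 2.2
tool_pos: [0.4714, 0.2484, 0.0579]
tool_rot: [3.14, -0.001, 1.777]
ft_force: [-2.1, -0.2, 6.8]
width: 0.153
```

Run:
```python
from h import *
s=robot.read_state(); print(s['clock'],s['tool_pos'],s['tool_rot'],s['ft_force'],s['wrist_torque'],s['width'])
c=snap('wrist','w2.png');t=snap('top','top2.png')
a=t['image'][190:310,140:290,::-1]; cv2.imwrite('pics/t2a.png',cv2.convertScaleAbs(cv2.resize(a,None,fx=5,fy=5,interpolation=3),alpha=2.2))
```

```text
2.2 [0.47144644 0.24844752 0.05785088] [ 3.13953756e+00 -1.34607076e-03  1.77685147e+00] [-2.05761187 -0.24115241  6.84759608] [-0.07988432  0.47266117 -0.17164126] 0.15291074552354447
```

View pics/w2.png

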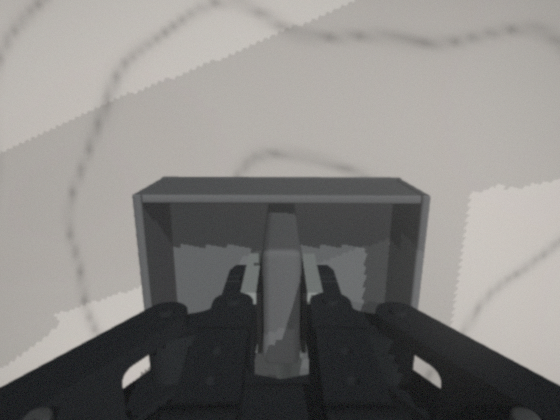

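View pics/t2a.png

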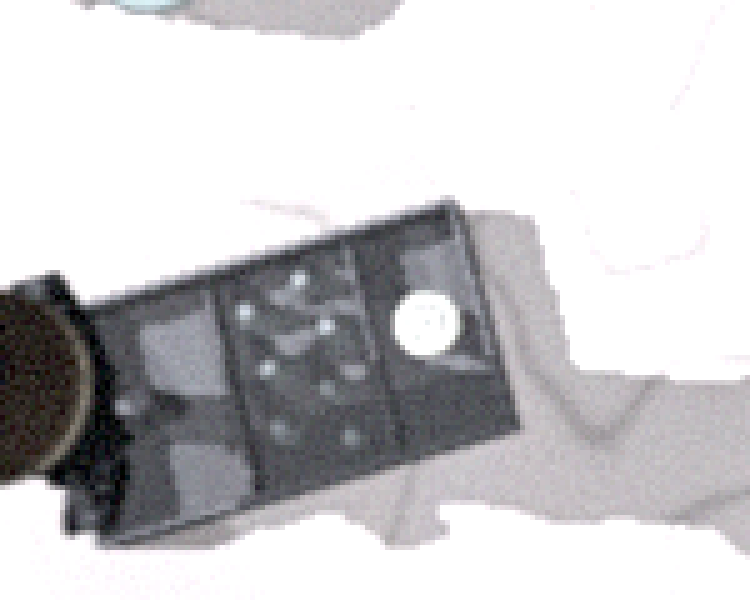

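Gripped: the width reads 13 mm on the 14 mm slab, and the tray has not shifted. I'm sliding it towards the press.

Call:
carry_out(deltas=[[0.002,-0.012,0,0,0,0],[0.005,-0.032,0,0,0,0],[0.008,-0.052,0,0,0,0],[0.011,-0.072,0,0,0,0],[0.014,-0.092,0,0,0,0]])

```text
clock: 2.8
tool_pos: [0.4859, 0.1575, 0.0578]
tool_rot: [3.138, -0.003, 1.779]
ft_force: [-0.9, 6.1, 4.3]
width: 0.149
```

Call:
carry_out(deltas=[[0.003,-0.02,0,0,0,0],[0.006,-0.04,0,0,0,0],[0.009,-0.06,0,0,0,0],[0.012,-0.08,0,0,0,0],[0.014,-0.093,0,0,0,0]])

```text
clock: 3.3
tool_pos: [0.5, 0.0635, 0.0578]
tool_rot: [3.138, -0.002, 1.778]
ft_force: [-1.3, 8.3, 8.3]
width: 0.151
```

Run:
```python
from h import *
s=robot.read_state(); print(s['clock'],s['tool_pos'],s['tool_rot'],s['ft_force'],s['width'])
t=snap('top','top3.png'); c=snap('scene','scene3.png')
cv2.imwrite('pics/t3a.png',cv2.convertScaleAbs(cv2.resize(t['image'][190:290,210:340,::-1],None,fx=6,fy=6,interpolation=3),alpha=2.))
cv2.imwrite('pics/s3a.png',cv2.convertScaleAbs(cv2.resize(c['image'][160:290,200:340,::-1],None,fx=4.5,fy=4.5,interpolation=3),alpha=2.))
```

```text
3.3 [0.50002532 0.06347384 0.05784105] [ 3.13836950e+00 -1.73522984e-03  1.77760263e+00] [-1.27972464  8.31711109  8.32784574] 0.15125514963700756
```

View pics/t3a.png

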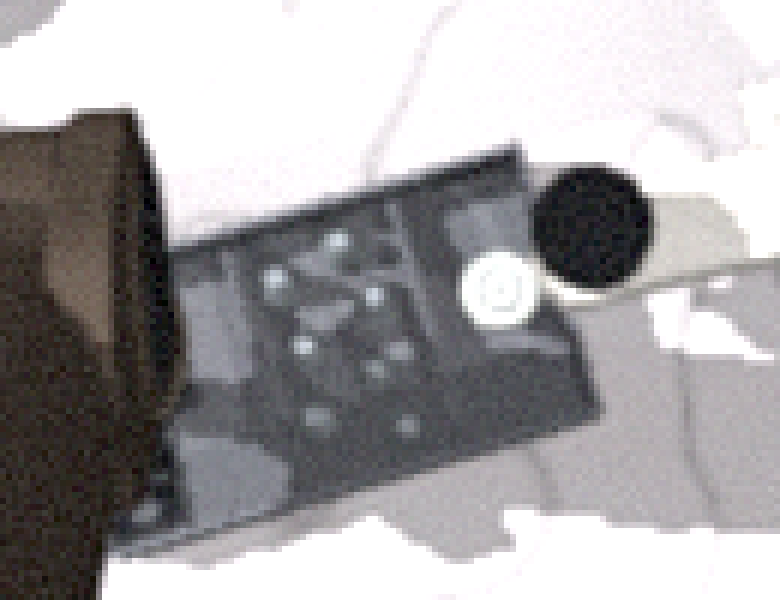

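View pics/s3a.png

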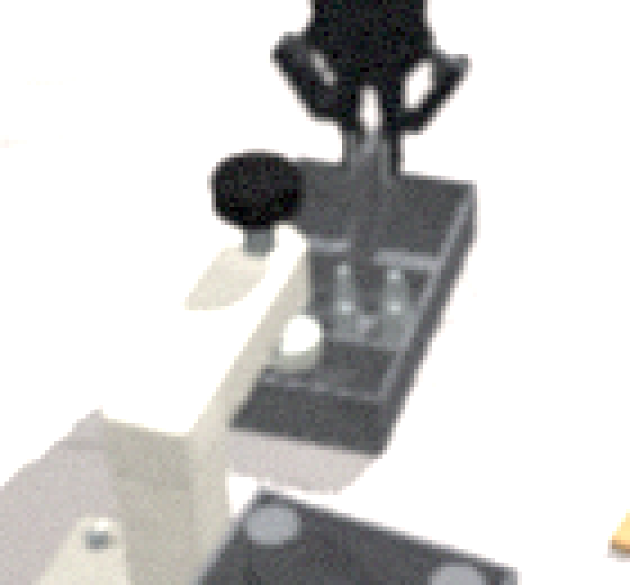

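```bash
cat > fit.py <<'E'
from h import *
from scipy.optimize import least_squares
def knob(fn,win):
    c=load(fn);g=c['image'].astype(int).max(2);m=np.zeros(g.shape,np.uint8);x0,x1,y0,y1=win
    m[y0:y1,x0:x1]=(g[y0:y1,x0:x1]<45)
    n,l,st,ce=cv2.connectedComponentsWithStats(m);i=1+np.argmax(st[1:,4]);u,v=ce[i]
    th=np.linspace(0,2*np.pi,60)
    def r(p):
        pts=[w2px(c,[p[0]+.025*np.cos(t),p[1]+.025*np.sin(t),z]) for z in(.172,.194) for t in th]
        h=cv2.convexHull(np.array(pts,np.float32)*16);M=cv2.moments(h)
        r.area=M['m00']/256
        return [M['m10']/M['m00']/16-u,M['m01']/M['m00']/16-v]
    s=least_squares(r,[.54,-.138],diff_step=1e-3);r(s.x);print(fn,'knob',s.x,'blob',u,v,'area',st[i,4],r.area)
    return s.x
if __name__=='__main__':
    knob('top0.png',(290,330,210,250));knob('top3.png',(290,330,205,250))
    knob('scene0.png',(240,275,185,214))
    c=load('scene0.png'); print('nose scene',px2w(c,260.3,236.7,.07))
    c=load('top0.png'); g=c['image'].min(2).astype(float)
    c=load('top3.png');f=lambda x,y,s,ox,oy:((x+.5)/s-.5+ox,(y+.5)/s-.5+oy)
    print('cap3',px2w(c,*f(500,294,6,210,190),.058))
    cv2.imwrite('pics/nose.png',cv2.resize(load('scene0.png')['image'][215:255,235:285,::-1],None,fx=12,fy=12,interpolation=3))
    cv2.imwrite('pics/cap3.png',cv2.resize(load('top3.png')['image'][225:255,275:315,::-1],None,fx=15,fy=15,interpolation=3))
E
python3 fit.py
```

```text
top0.png knob [ 0.53970133 -0.13717065] blob 308.4006309148265 227.57097791798108 area 317 371.6533679305576
top3.png knob [ 0.54013983 -0.13642682] blob 308.0730158730159 227.41587301587302 area 315 371.58397063217126
scene0.png knob [ 0.54833571 -0.13983687] blob 259.5029239766082 203.2017543859649 area 342 354.9559385160683
nose scene [ 0.53974218 -0.13402736  0.07      ]
cap3 [ 0.5332885  -0.10225388  0.058     ]
```

View pics/nose.png

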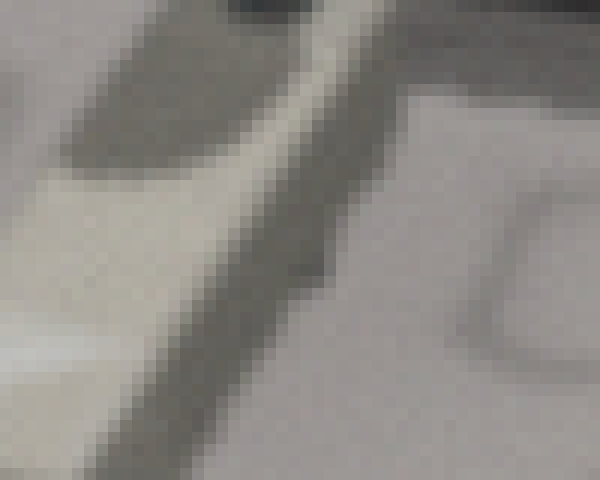

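View pics/cap3.png

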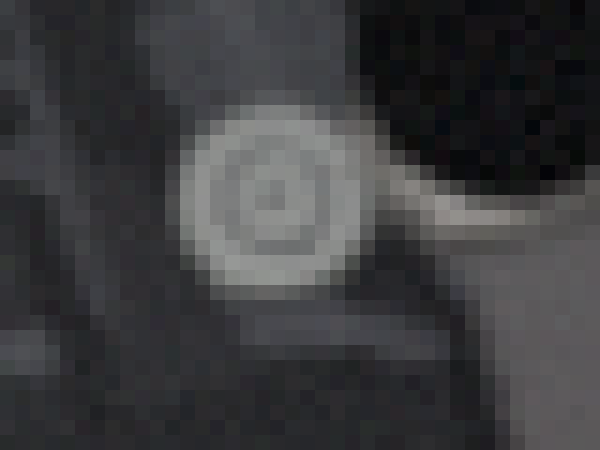

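Run:
```python
from h import *
c=load('scene0.png')
th=np.linspace(0,2*np.pi,100)
def hull(c,x,y,r,z0,z1): 
    return cv2.convexHull(np.array([w2px(c,[x+r*np.cos(t),y+r*np.sin(t),z]) for z in(z0,z1) for t in th],np.float32))[:,0]
def draw(fn,out,win,s,xy):
    c=load(fn);x0,x1,y0,y1=win
    im=cv2.resize(cv2.convertScaleAbs(c['image'][y0:y1,x0:x1,::-1],alpha=2.2),None,fx=s,fy=s,interpolation=3)
    for (x,y),col in xy:
        for r,z0,z1 in((.025,.172,.194),(.008,.07,.1)):
            h=(hull(c,x,y,r,z0,z1)-[x0,y0]+.5)*s-.5
            cv2.polylines(im,[h.astype(np.int32)],True,col,1)
    cv2.imwrite('pics/'+out,im)
xy=[((.54,-.137),(0,0,255)),((.54,-.132),(0,255,0))]
draw('scene0.png','ov_s.png',(235,285,185,245),10,xy)
draw('top0.png','ov_t.png',(285,335,205,250),12,xy)
for x in(.535,.54,.545): 
  for y in (-.132,-.137,-.142):
    h=hull(c,x,y,.025,.172,.194); n=hull(c,x,y,.008,.07,.1); print(x,y,h.min(0),h.max(0),n.max(0))
```

```text
0.535 -0.132 [245.7957  190.47845] [267.00925 209.76186] [262.22217 237.71465]
0.535 -0.137 [244.65825 191.48782] [265.96848 210.87408] [261.22827 238.84195]
0.535 -0.142 [243.51218 192.50465] [264.91992 211.9948 ] [260.22745 239.97719]
0.54 -0.132 [247.55115 190.98549] [268.78232 210.3251 ] [263.8781  238.29132]
0.54 -0.137 [246.41841 191.99883] [267.7459  211.44186] [262.88766 239.4229 ]
0.54 -0.142 [245.27657 193.01968] [266.70178 212.56715] [261.8905  240.56245]
0.545 -0.132 [249.31218 191.49463] [270.5628  210.89076] [265.54074 238.87029]
0.545 -0.137 [248.18474 192.51198] [269.53088 212.0121 ] [264.55414 240.00616]
0.545 -0.142 [247.04855 193.5369 ] [268.49124 213.14201] [263.5606  241.15007]
```

View pics/ov_s.png

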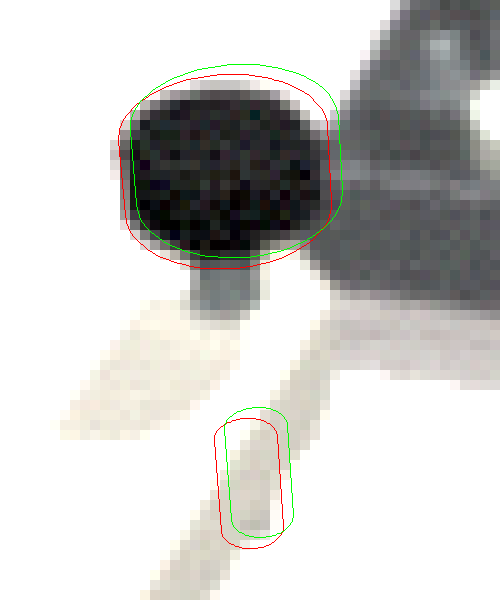

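View pics/ov_t.png

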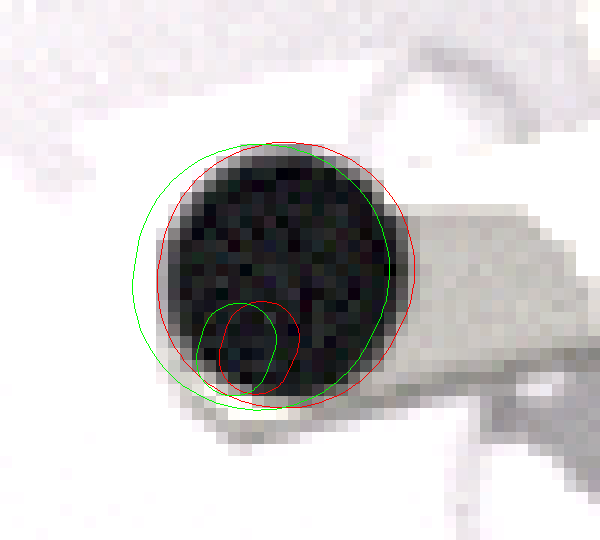

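Run:
```python
from h import *
c=load('top3.png');p=px2w(c,292.5,237.5,.058);print(p,p-px2w(c,292.5,236.5,.058))
c=load('top0.png');im=cv2.resize(c['image'][240:270,205:245,::-1],None,fx=15,fy=15,interpolation=0);cv2.imwrite('pics/cap0.png',im)
```

```text
[ 0.53630108 -0.10139504  0.058     ] [-0.00269788  0.00023655  0.        ]
```

View pics/cap0.png

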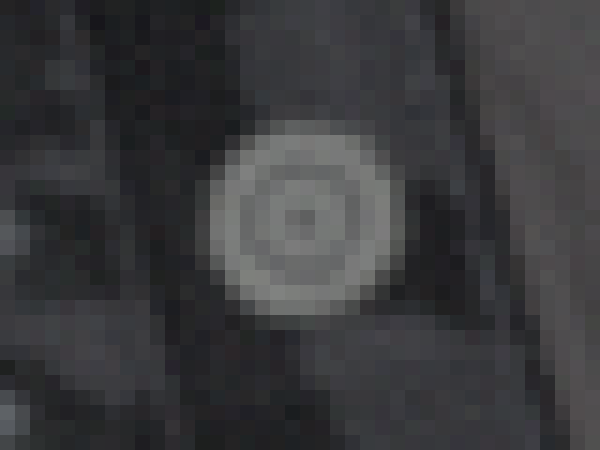

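Call:
carry_out(deltas=[[0.001,-0.01,0,0,0,0],[0.002,-0.02,0,0,0,0],[0.003,-0.03,0,0,0,0],[0.004,-0.0345,0,0,0,0],[0.004,-0.0345,0,0,0,0]])

```text
clock: 3.9
tool_pos: [0.5041, 0.0297, 0.0578]
tool_rot: [3.138, -0.001, 1.778]
ft_force: [-0.3, 4.7, 10.1]
width: 0.155
```

Run:
```python
from h import *
s=robot.read_state(); print(s['clock'],s['tool_pos'],s['tool_rot'],s['ft_force'],s['width'])
t=snap('top','top4.png'); c=snap('scene','scene4.png')
th=np.linspace(0,2*np.pi,100)
im=[]
for c,(x0,x1,y0,y1),s,fn in((c,(225,325,190,270),8,'s4a.png'),(t,(230,340,190,280),6,'t4a.png')):
    a=cv2.resize(cv2.convertScaleAbs(c['image'][y0:y1,x0:x1,::-1],alpha=2),None,fx=s,fy=s,interpolation=3)
    h=np.array([w2px(c,[.5395+.017*np.cos(q),-.1365+.017*np.sin(q),.058]) for q in th])
    cv2.polylines(a,[(((h-[x0,y0]+.5)*s)-.5).astype(np.int32)],True,(0,0,255),1)
    cv2.imwrite('pics/'+fn,a)
```

```text
3.9 [0.50408507 0.02967582 0.05783024] [ 3.13838295e+00 -1.37748313e-03  1.77808039e+00] [-0.34342127  4.65303925 10.12994437] 0.15500676716078113
```

View pics/s4a.png

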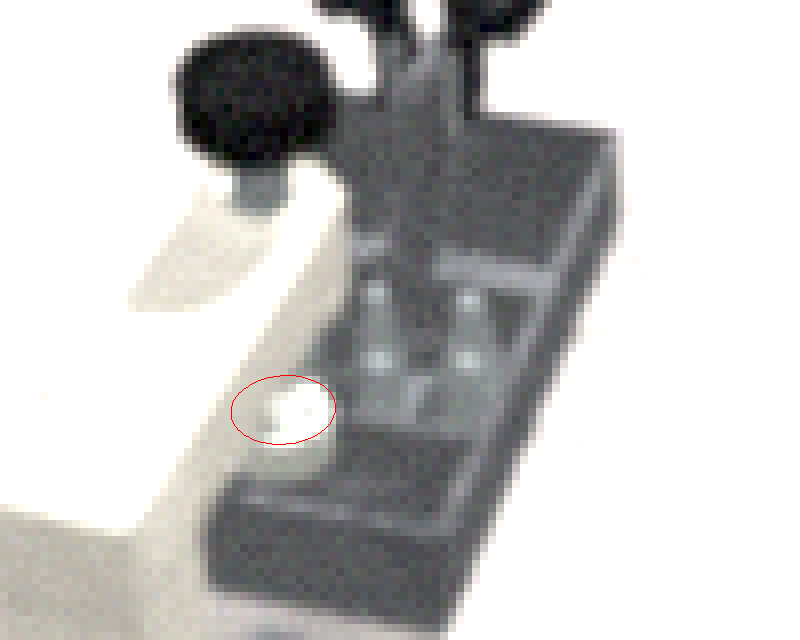

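View pics/t4a.png

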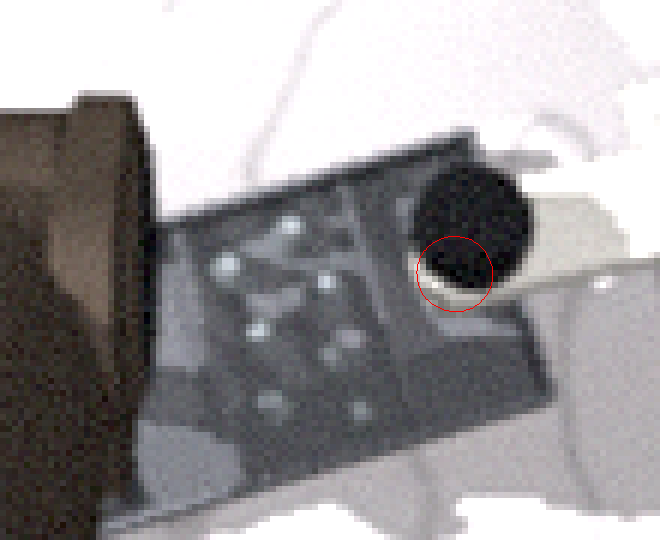

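Run:
```python
from h import *
th=np.linspace(0,2*np.pi,100)
c=load('scene4.png');x0,x1,y0,y1=(245,285,220,255);s=18
a=cv2.resize(cv2.convertScaleAbs(c['image'][y0:y1,x0:x1,::-1],alpha=1.3),None,fx=s,fy=s,interpolation=3)
b=a.copy()
for r,z0,z1,col in((.017,.042,.058,(0,0,255)),(.008,.07,.1,(0,255,0))):
    h=cv2.convexHull(np.array([w2px(c,[.5395+r*np.cos(q),-.1365+r*np.sin(q),z]) for z in(z0,z1) for q in th],np.float32))[:,0]
    cv2.polylines(b,[(((h-[x0,y0]+.5)*s)-.5).astype(np.int32)],True,col,1)
cv2.imwrite('pics/s4b.png',b)
```

```text
(no output)
```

View pics/s4b.png

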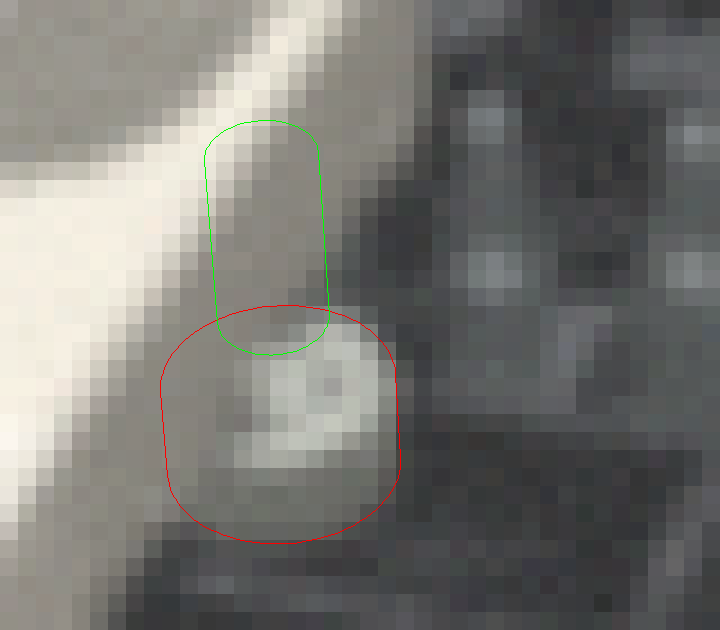

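The cap matches the model of where it should be under the nose, to within about 1 px. I'm releasing the grip and rising.

Call:
carry_out(deltas=[[0,0.0,0,0,0,0],[0,0,0,0,0,0],[0,0,0,0,0,0],[0,0,0,0,0,0],[0,0,0,0,0,0]], fingers=90)

```text
clock: 4.5
tool_pos: [0.5027, 0.0282, 0.0563]
tool_rot: [-3.141, 0.0, 1.777]
ft_force: [-0.3, 0.2, 0.4]
width: 0.648
```

Call:
carry_out(deltas=[[0,0,0.02,0,0,0],[0,0,0.06,0,0,0],[0,0,0.1,0,0,0],[0,0,0.14,0,0,0],[0,0,0.18,0,0,0]])

```text
clock: 5.0
tool_pos: [0.5024, 0.0281, 0.238]
tool_rot: [-3.141, 0.0, 1.777]
ft_force: [1.4, 1.5, -0.4]
width: 0.645
```

Run:
```python
from h import *
s=robot.read_state(); print(s['clock'],s['tool_pos'],s['tool_rot'],s['ft_force'],s['width'],s['qpos'])
th=np.linspace(0,2*np.pi,100)
snap('wrist','w5.png')
c=snap('scene','scene5.png');x0,x1,y0,y1=(245,285,220,255);s=18
b=cv2.resize(cv2.convertScaleAbs(c['image'][y0:y1,x0:x1,::-1],alpha=1.3),None,fx=s,fy=s,interpolation=3)
for r,z0,z1,col in((.017,.042,.058,(0,0,255)),(.008,.07,.1,(0,255,0))):
    h=cv2.convexHull(np.array([w2px(c,[.5395+r*np.cos(q),-.1365+r*np.sin(q),z]) for z in(z0,z1) for q in th],np.float32))[:,0]
    cv2.polylines(b,[(((h-[x0,y0]+.5)*s)-.5).astype(np.int32)],True,col,1)
cv2.imwrite('pics/s5b.png',b)
```

```text
5.0 [0.50239284 0.02809942 0.23795563] [-3.14145756e+00  1.17479297e-04  1.77668086e+00] [ 1.44203276  1.47311867 -0.36952905] 0.645278885144622 [-0.48432861  0.2313166   0.39545872  1.87907539 -0.10179151  1.05085484
  0.15822446]
```

View pics/s5b.png

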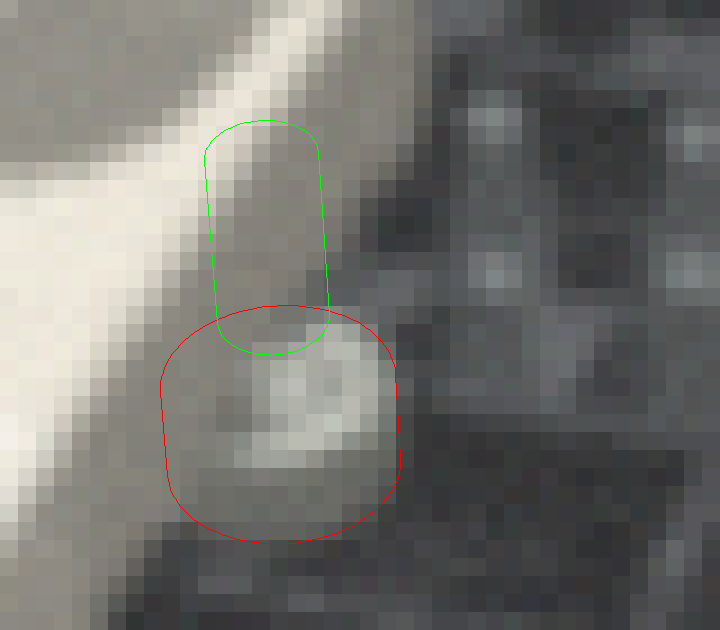

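View pics/w5.png

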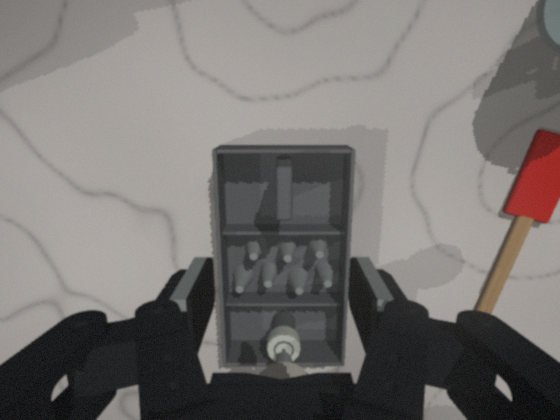

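Run:
```python
from h import *
th=np.linspace(0,2*np.pi,100)
c=load('w5.png');x0,x1,y0,y1=(255,315,320,375);s=10
b=cv2.resize(cv2.convertScaleAbs(c['image'][y0:y1,x0:x1,::-1],alpha=1.5),None,fx=s,fy=s,interpolation=0)
o=b.copy()
for r,z0,z1,col in((.017,.058,.058,(0,0,255)),(.008,.07,.07,(0,255,0))):
    h=cv2.convexHull(np.array([w2px(c,[.5395+r*np.cos(q),-.1365+r*np.sin(q),z]) for z in(z0,z1) for q in th],np.float32))[:,0]
    cv2.polylines(o,[(((h-[x0,y0]+.5)*s)-.5).astype(np.int32)],True,col,1)
cv2.imwrite('pics/w5b.png',np.hstack([b,o])[:,:][::1,::1] if 0 else o)
```

```text
(no output)
```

View pics/w5b.png

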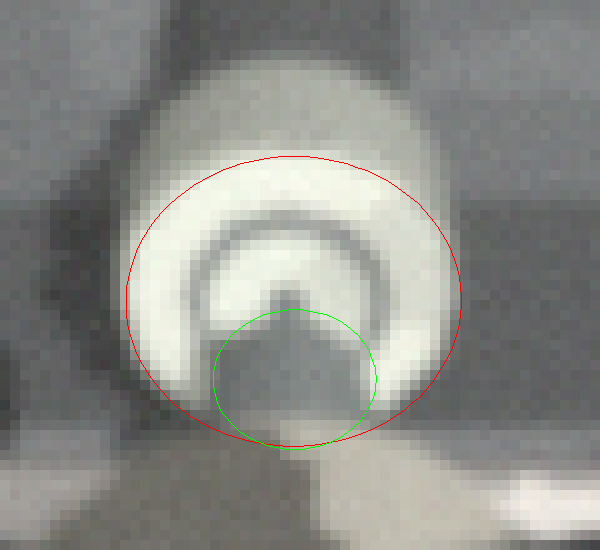

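The wrist view shows the nose end over the cap, with the pip at (288,300) and the nose circle centred at x=287. They are aligned to about 1 mm. I'm moving over the knob with the fingers shut.

Call:
carry_out(deltas=[[0.007,-0.033,0,0,0,0],[0.015,-0.066,0,0,0,0],[0.022,-0.099,0,0,0,0],[0.03,-0.132,0,0,0,0],[0.037,-0.165,0,0,0,0]], fingers=255)

```text
clock: 5.6
tool_pos: [0.5397, -0.1379, 0.2356]
tool_rot: [-3.141, -0.0, 1.777]
ft_force: [0.2, 0.3, -0.4]
width: 0.003
```

Call:
carry_out(deltas=[[0,0,-0.01,0,0,0],[0,0,-0.02,0,0,0],[0,0,-0.03,0,0,0],[0,0,-0.035,0,0,0],[0,0,-0.035,0,0,0]])

```text
clock: 6.1
tool_pos: [0.5392, -0.1355, 0.2002]
tool_rot: [-3.14, -0.001, 1.779]
ft_force: [0.1, -0.1, 0.2]
width: 0.0
```

Run:
```python
from h import *
s=robot.read_state(); print(s['clock'],s['tool_pos'],s['tool_rot'],s['ft_force'],s['width'],s['qpos'])
c=snap('scene','scene6.png')
cv2.imwrite('pics/s6.png',cv2.convertScaleAbs(cv2.resize(c['image'][130:260,200:340,::-1],None,fx=4.5,fy=4.5,interpolation=3),alpha=1.8))
c=snap('wrist','w6.png')
```

```text
6.1 [ 0.53920865 -0.1354578   0.20024329] [-3.13988729e+00 -8.81196884e-04  1.77865318e+00] [ 0.066684   -0.10172015  0.20549034] 0.00018860660347887147 [-0.18833019  0.36755863  0.45542516  1.81100616 -0.18808693  1.00765529
  0.54979955]
```

View pics/s6.png

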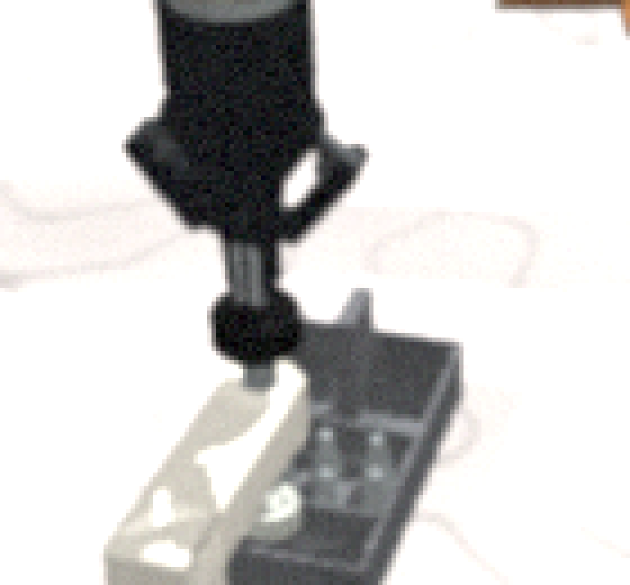

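View pics/w6.png

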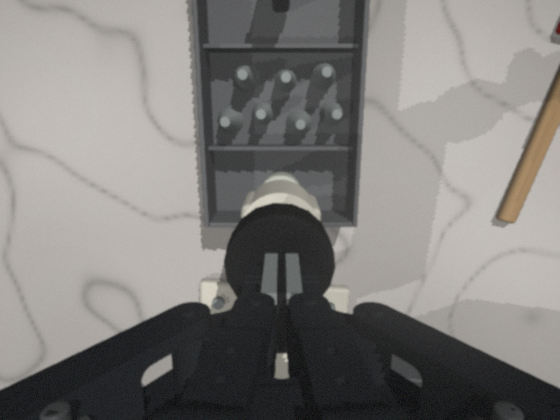

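Call:
carry_out(deltas=[[0,0,-0.003,0,0,0],[0,0,-0.006,0,0,0],[0,0,-0.009,0,0,0],[0,0,-0.012,0,0,0],[0,0,-0.015,0,0,0]])

```text
clock: 6.7
tool_pos: [0.54, -0.1366, 0.1862]
tool_rot: [3.141, 0.0, 1.777]
ft_force: [0.6, -0.0, 1.2]
width: 0.002
```

Call:
carry_out(deltas=[[0,0,-0.001,0,0,0],[0,0,-0.002,0,0,0],[0,0,-0.003,0,0,0],[0,0,-0.004,0,0,0],[0,0,-0.005,0,0,0]])

```text
clock: 7.2
tool_pos: [0.5399, -0.1367, 0.1814]
tool_rot: [3.141, -0.0, 1.777]
ft_force: [-0.9, 1.1, 4.3]
width: -0.0
```

Call:
carry_out(deltas=[[0,0,-0.001,0,0,0],[0,0,-0.002,0,0,0],[0,0,-0.003,0,0,0],[0,0,-0.004,0,0,0],[0,0,-0.005,0,0,0]])

```text
clock: 7.7
tool_pos: [0.54, -0.1366, 0.177]
tool_rot: [3.141, -0.0, 1.777]
ft_force: [-2.1, 2.1, 10.3]
width: 0.001
```

Call:
carry_out(deltas=[[0,0,-0.001,0,0,0],[0,0,-0.002,0,0,0]])

```text
clock: 7.9
tool_pos: [0.5399, -0.1367, 0.1748]
tool_rot: [3.141, -0.0, 1.777]
ft_force: [0.8, 1.3, 2.7]
width: 0.002
```

Call:
carry_out(deltas=[[0,0,-0.001,0,0,0],[0,0,-0.002,0,0,0]])

```text
clock: 8.1
tool_pos: [0.5399, -0.1367, 0.1725]
tool_rot: [3.141, 0.0, 1.777]
ft_force: [-0.1, 2.0, 8.0]
width: -0.004
```

Call:
carry_out(deltas=[[0,0,-0.001,0,0,0],[0,0,-0.002,0,0,0]])

```text
clock: 8.3
tool_pos: [0.54, -0.1367, 0.1707]
tool_rot: [3.141, -0.0, 1.777]
ft_force: [-2.3, 1.3, 10.0]
width: -0.0
```

Call:
carry_out(deltas=[[0,0,-0.001,0,0,0],[0,0,-0.002,0,0,0]])

```text
clock: 8.5
tool_pos: [0.54, -0.1367, 0.169]
tool_rot: [3.141, -0.0, 1.777]
ft_force: [-3.3, 1.7, 12.7]
width: -0.001
```

The click came at about 18 mm of knob travel, where the force dropped from over 10 N to 2.7 N. I'm continuing to the stop.

Call:
carry_out(deltas=[[0,0,-0.001,0,0,0],[0,0,-0.002,0,0,0]])

```text
clock: 8.7
tool_pos: [0.54, -0.1367, 0.1673]
tool_rot: [3.141, -0.0, 1.777]
ft_force: [-4.4, 2.4, 17.3]
width: -0.001
```

Call:
carry_out(deltas=[[0,0,-0.001,0,0,0],[0,0,-0.002,0,0,0]])

```text
clock: 8.9
tool_pos: [0.5402, -0.1367, 0.1668]
tool_rot: [3.14, -0.001, 1.777]
ft_force: [-12.4, 4.5, 42.5]
width: 0.0
```

Call:
carry_out(deltas=[[0,0,0.0008,0,0,0],[0,0,0.0008,0,0,0],[0,0,0.0008,0,0,0]])

```text
clock: 9.2
tool_pos: [0.54, -0.1367, 0.167]
tool_rot: [3.14, -0.0, 1.777]
ft_force: [-6.7, 3.8, 24.5]
width: 0.001
```

Run:
```python
from h import *
c=snap('scene','scene7.png')
cv2.imwrite('pics/s7.png',cv2.convertScaleAbs(cv2.resize(c['image'][130:260,200:340,::-1],None,fx=4.5,fy=4.5,interpolation=3),alpha=1.5))
c=snap('wrist','w7.png'); c=snap('top','top7.png')
s=robot.read_state(); print(s['clock'],s['tool_pos'],s['ft_force'],s['dq'])
```

```text
9.35 [ 0.54005203 -0.13672271  0.16699001] [-7.32816769  3.19295386 25.26102658] [-0.00152682 -0.00025735 -0.00014382  0.00075754 -0.00054602  0.0009047
 -0.00079971]
```

View pics/s7.png

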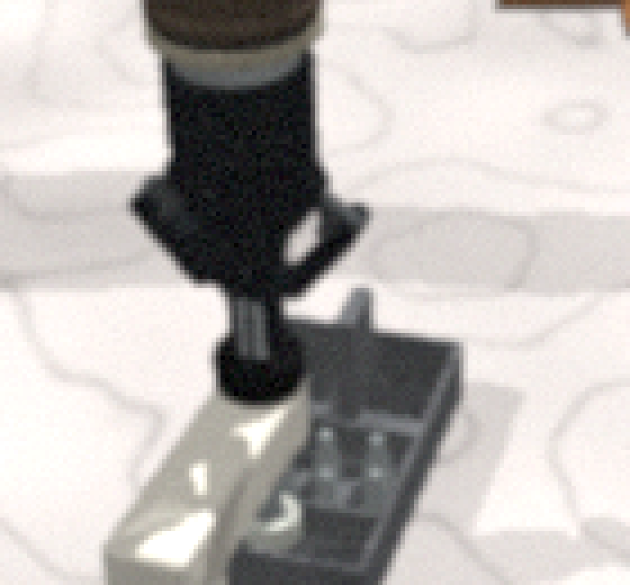

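View pics/w7.png

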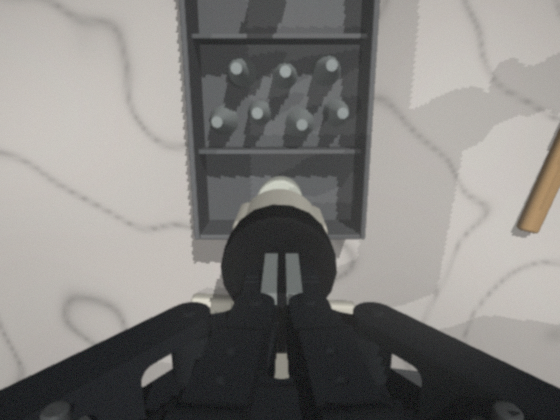

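View pics/top7.png

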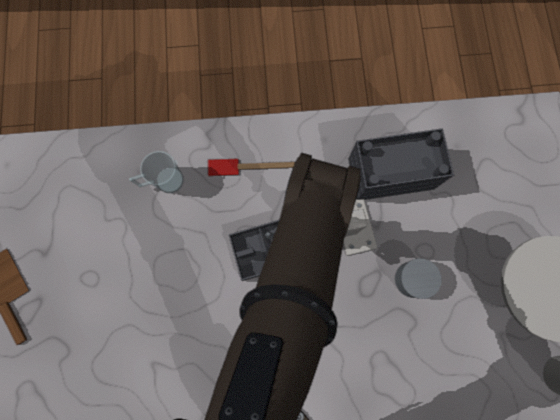

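The knob is down on the head and the cap sits lower with the nose on it. The force is steady at 25 N with z at 0.1670 m, which is the stop. The jug (160,172), spatula (250,166) and tin (420,278) have not moved. I'm handing in.

```bash
python3 -c "
from cell import robot
print(robot.close_job()); s=robot.read_state(); print(s['clock'],s['tool_pos'],s['ft_force'])"
```

```text
the job is handed in; nothing more can be done
None
the job is handed in; nothing more can be done
```

I slid the tray by its grip along the counter until the cap was under the press nose. I then released it and pushed the knob down with shut fingers, through the click to the stop. The job was handed in at 9.35 s with the knob still held down.

**Last checks**
- **Alignment:** after I let go of the tray, the wrist view put the nose within about 1 mm of the cap's pip.
- **Click:** the push rose above 10 N, then dropped to 2.7 N at about 18–19 mm of knob travel.
- **Stop:** the fingertips ended at a height of 167.0 mm, the given stop height, with a steady push of about 25 N.
- **Other objects:** the jug, tin and spatula are at the same pixels in the top view as at the start.

**What disagreed or ran over**
- **Push at the stop:** it peaked at about 42 N on the fingertips for about 0.1 s before I eased it to 25 N. The 40 N limit is stated for the arm and gripper body, not the fingers.
- **Sideways force:** about 8 N remained on the tool while holding the knob.
- **First knob estimate from the scene camera:** it was about 8 mm off the top camera's, apparently because the dark tray wall was picked up with the knob. Overlays in both views then agreed to about 2 mm.

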